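# Thread the guide rod into a fuel-pump module

## Robot

A 7-joint arm with a two-finger parallel gripper is mounted at the origin on the work surface. World frame = base frame: x ahead of the robot, y to its left, z up, the work surface at z = 0. Lengths are in m, angles in rad, forces in N, time in s.
With the tool pointing down it reaches from about 0.4 to 0.9 m from the base axis. Payload 5.5 kg.
Tool frame: the origin (TCP) lies midway between the tips of the shut fingers; the grasp point (between the pads) lies 19 mm behind it (manip.grip_depth is the distance from the TCP to the grasp point, in m); z points along the fingers, y is the line along which they close (so a half turn about z gives the same grasp; the last joint's range is limited). The gripper opens to 92 mm and grips with 3 to 60 N. Pads are 19 mm wide; open, the fingers measure 130 mm over their backs; the gripper's body (75 mm by 190 mm) begins 47 mm behind the grasp point.
Start: joints at [-0.859, 0.501, -0.427, 1.55, 0.221, 1.138, -0.21], TCP at [0.282, 0.586, 0.227] pointing down, gripper open.
Joint ranges: [-2.88, 2.88], [-0.31, 2.03], [-1.54, 1.56], [0.2, 2.42], [-1.41, 4.55], [0.19, 2.02], [-2.57, 2.57]. Speed limits (rad/s): [2.57, 2.57, 3.14, 3.14, 3.14, 3.14, 3.14].

## Interface

Orientations are given as a unit quaternion [x, y, z, w].
In Python, from bench import manip, effector, viewer gives the robot as it stands. Calls block until the motion is done:
- manip.move_pose(position, orientation): joint-space move of the TCP to a pose.
- manip.servo_line(position, ori=None, vel=0.15): straight line of the TCP; ori=None keeps the orientation; vel is the mean speed in m/s.
- manip.movej(angles): joint-space move.
- effector.open_jaws() and effector.close(f_grip=None): open the fingers fully, or close them until they stop; f_grip is the grip in N (None keeps the last).
- manip.sleep(seconds).
- manip.solve_ik(position, orientation): joint angles nearest the present ones, or None.
- viewer.get_image(name): name is "side" or "top" or "wrist"; returns the picture (400x640x3 uint8, red, green, blue); there is no depth.
- viewer.get_calibration(name): a dict with "vfov" (degrees; the focal length in pixels is half the picture's height over the tangent of half this angle, whatever the lens; pixels are square), "cx", "cy" (the principal point, pixels), "eye" and "attitude" of the camera in the world. Camera axes: x right, y down, z forward; pixel columns grow to the right and rows downward; lengths in m; the calibration is good to about 2 mm. A picture is of the moment at which its call begins: read the wrist's pose just before it. get_calibration takes no time and is no camera call; for the wrist camera it gives the pose at the moment of the call.
A pose or a line that the arm cannot do raises manip.PlanningError and nothing moves.
- manip.hand_in(): hands the job in; it is judged then, once.
Readings, each from a call of its own:
- manip.current_clock(): time.
- manip.current_q(): joint angles.
- manip.current_joint_velocities(): joint speeds.
- manip.current_tau(): joint torques, N m.
- manip.current_tool_pos(): TCP position.
- manip.current_tcp_rot(): TCP orientation.
- manip.current_force(): force on the tool from outside, world axes, zero at the start.
- manip.current_wrist_torque(): the same for the moment, N m.
- manip.current_finger_gap(): finger opening in m.
- manip.current_gripper_force(): force on a finger pad.
Only numpy, scipy, OpenCV 4.12 (cv2) and the standard library are available. Lean on these libraries where they do the work, as an engineer would, in place of code of your own. Each camera call takes 0.05 s, during which the arm holds its last target. There are 200 camera calls.

## Task

Lift the pump's white flange cover by its black grip to about 60 degrees from shut, never past 80 so as not to strain its hinge, and leave it standing there. Then take the blue-capped guide rod out of its stand and thread it straight down through the upper orange ear and on through the lower one, until its tip sticks out below the lower ear but stays clear of the base plate. Finish still holding the rod there, upright and spanning both ears; leave the red-capped rod and the other loose things where they are.

Things in the scene. Friction and masses are not known exactly. Their poses are not given: they have to be found in the camera images.
- jig: Fixed jig holding the pump's white pot (100 mm across, top at 120 mm). Origin: centre of the underside of its aluminium base plate (240 x 150 x 12 mm), below the pot. x points from the ears to the hinge (away from the robot), y along the hinge, z up. Two orange ears, 36 mm wide, stick out to 104 mm along -x, one above the other. Blue blocks 52 mm high flank the pot out to 70 mm in y.
- upper_ear (a point): Mouth centre of the upright through-bore in the upper orange ear, on the ear's top face, 120 mm above the bench and 85 mm from the jig's origin along its -x. Bore 14 mm across with a 3 mm chamfer; the ear is 15 mm thick. The shut flange's tongue covers it.
- lower_ear (a point): Mouth centre of the same bore in the lower orange ear, on its top face, 70 mm above the bench, exactly below the upper one. Bore 14 mm, 3 mm chamfer, ear 15 mm thick, so its underside is 55 mm above the bench and 43 mm above the base plate.
- flange (a joint): Angle of the white flange cover in rad: 0 shut (level), growing as its robot-side edge rises; 1.05 is 60 degrees, stop at 1.9. It starts between 0 and 0.2. The hinge is stiff: it stays where it is left and takes about 2 to 3 N at the grip to move.
- flange_hinge (a point): Middle of the flange's hinge axis, level along the jig's y, 60 mm from the jig's origin along its +x, 127 mm above the bench. The flange is a white disc 114 mm across, 10 mm thick, with a tongue 26 mm wide reaching 155 mm from the hinge; turrets and a black and blue fitting, up to 50 mm high, stand on its half near the hinge.
- lift_grip (a point): Centre of the black bar grip on the flange's tongue: 16 mm thick, 26 mm long, parallel to the hinge, flat ends, on an equally wide 10 mm web. Shut, it lies 145 mm from the hinge axis, 41 mm above it, 36 mm above the tongue's top. Pinched from above across its ends (fingers closing along the jig's y) it turns between the fingers as the flange rises.
- rod_grip (a point): Centre of the blue cap of the guide rod to be threaded: 16 mm across, 32 mm long. Its z axis runs along the rod, up towards the cap's end. The steel rod is 10 mm across and 170 mm long with the cap, foot chamfered, 0.07 to 0.14 kg. The tip lies 154 mm below this point. It starts upright in the stand.
- rod_tip (a point): Tip of the guide rod, the centre of its foot. At the start it stands in the stand's hole 10 mm above the bench.
- stand_a: Grey steel stand holding the blue-capped rod, 70 x 70 mm, 50 mm high, fixed to the bench, hole 12 mm across and 40 mm deep at its middle. Origin: centre of its underside. It may be on the left or the right.
- stand_b: Identical stand on the other side, holding the red-capped rod.
- spare_rod_grip (a point): Bystander: centre of the red cap of the shorter spare rod (150 mm), upright in the other stand. Leave alone.
- filter: Bystander: loose grey filter canister with a black base, 70 mm across, 128 mm high. Origin: centre of underside.
- grease_jar: Bystander: loose amber jar with a white lid, 60 mm across, 70 mm high. Origin: centre of underside.
- screwdriver: Bystander: loose screwdriver lying on the bench. Origin on its underside.
- seal_ring: Bystander: loose black rubber ring, 80 mm across, 10 mm high. Origin: centre of underside.
There are look-alikes about, which are no part of the job. Leave any yellow look-alike of the part that bears rod_grip alone.

How it is judged:
On the way, in this order (a step that is already met when the one before it is completed fails the run):
1. the flange stands raised at about 60 degrees (49 to 71), let go (value of joint flange between 0.85 and 1.25 rad and velocity of joint flange between -0.05 and 0.05 rad/s and contact force between the fingers and flange below 0.1 N), for 0.3 s.
2. the rod's tip has come down through the upper ear (horizontal distance between rod_tip and upper_ear below 0.007 m and height (world z) of rod_tip between 0.06 and 0.105 m), for 0.05 s.
At the end, for the whole second after the job is handed in: The flange stands 49 to 71 degrees open; the gripper holds the rod still, upright within 7 degrees, through both ears, its tip within 7 mm of the bore's axis, at least 3 mm below the lower ear's underside and at least 2.5 mm above the base plate; the bystanders are within 30 mm of their starts (value of joint flange between 0.85 and 1.25 rad and horizontal distance between rod_tip and lower_ear below 0.007 m and height (world z) of rod_tip between 0.0145 and 0.052 m and angle between rod_grip's own z axis and vertical below 0.12 rad and contact force between the fingers and rod above 2 N and linear speed of rod below 0.03 m/s and distance of each of spare_rod_grip, filter, grease_jar, screwdriver, seal_ring from where it was at the start of the episode below 0.03 m); the arm keeps its last pose, push and grip.
It fails at once if the flange is raised past 80 degrees (value of joint flange above 1.4 rad).
It fails at once if the red-capped rod or another loose bystander is shifted by more than 30 mm (distance of any of spare_rod_grip, filter, grease_jar, screwdriver, seal_ring from where it was at the start of the episode above 0.03 m).
It also fails if it takes over 67 s, if anything falls off the work surface, if the arm or the gripper's body presses on something with over 40 N, if the wrist force passes 120 N, or if a joint passes its speed limit or range.

## Working session

There is one attempt and no reset: what is moved stays moved. The work goes in short steps, each a Python script; the robot and the scene stay as the last script left them, time stands still between calls to the robot, and variables do not carry over. Pictures are saved under pics/ and viewed, at most 10 in all, crops included, and the job is handed in when it is done.

```bash
ls; mkdir -p pics; python3 - <<'E'
from bench import manip, effector, viewer
import cv2
for n in ("side","top","wrist"):
    print(n,viewer.get_calibration(n)); cv2.imwrite(f"pics/{n}0.png",viewer.get_image(n)[:,:,::-1])
print(manip.current_clock(),manip.current_tcp_rot(),manip.grip_depth,manip.current_finger_gap())
E
```

```text
pics
side {'vfov': 43.64862477239768, 'cx': 317.42091614995735, 'cy': 186.731754916906, 'eye': array([ 0.09649687, -0.73545222,  1.1238903 ]), 'attitude': array([ 0.90053196, -0.25946366,  0.09972365, -0.33432917])}
top {'vfov': 47.1111976744076, 'cx': 327.8245228910875, 'cy': 193.59271333973138, 'eye': array([ 0.46569653, -0.00608581,  1.31543028]), 'attitude': array([ 0.70849232, -0.70469323,  0.02078524, -0.03184431])}
wrist {'vfov': 60.90229756041483, 'cx': 317.51288077797153, 'cy': 198.90863260757416, 'eye': array([0.20615359, 0.62226179, 0.38232149]), 'attitude': array([0.8359866 , 0.52597755, 0.08248699, 0.13292826])}
0.15 [ 2.22486138e-01  9.74935578e-01 -7.09239497e-04 -1.84716337e-04] 0.0188 0.09216990946479688
```

View pics/top0.png

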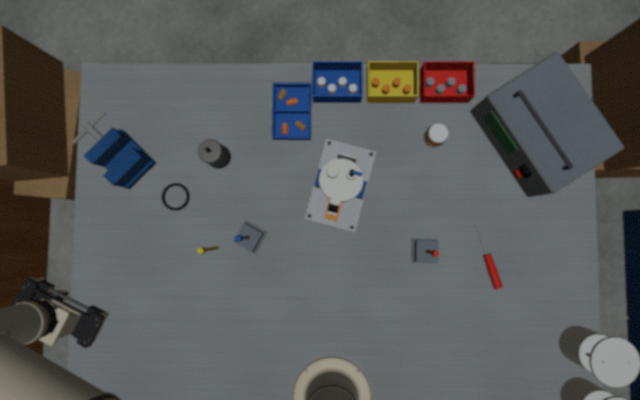

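View pics/side0.png

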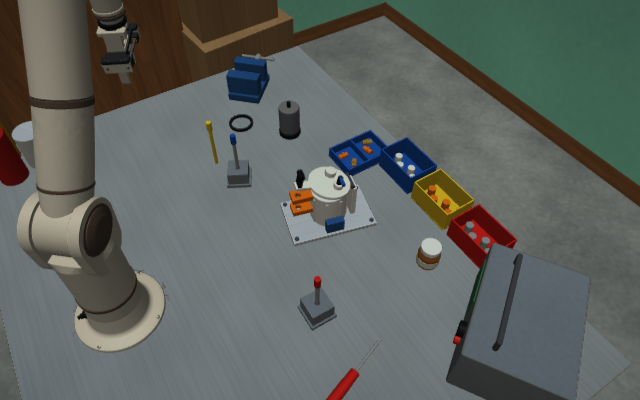

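Both views show the candidates for the rod: blue cap in a stand at top (238,239) / side (233,138), yellow look-alike at top (201,250) / side (209,124), and red cap at top (435,253) / side (317,281). I choose the blue one. The jig is at top (340,185), and its black grip is near top (333,203) / side (300,178).

```bash
cat > h.py <<'E'
import numpy as np, cv2
from scipy.spatial.transform import Rotation as R
from bench import manip, effector, viewer
def ray(c,px):
    f=200/np.tan(np.radians(c["vfov"])/2)
    d=np.array([(px[0]-c["cx"])/f,(px[1]-c["cy"])/f,1.])
    d=R.from_quat(c["attitude"]).apply(d); return np.array(c["eye"]),d/np.linalg.norm(d)
def plane(c,px,z):
    e,d=ray(c,px); return e+d*(z-e[2])/d[2]
def tri(obs):
    A=np.zeros((3,3));b=np.zeros(3);L=[]
    for c,p in obs:
        e,d=ray(c,p);M=np.eye(3)-np.outer(d,d);A+=M;b+=M@e;L.append((e,d))
    x=np.linalg.solve(A,b)
    return x,[np.linalg.norm(np.cross(x-e,d)) for e,d in L]
def proj(c,p):
    f=200/np.tan(np.radians(c["vfov"])/2)
    v=R.from_quat(c["attitude"]).inv().apply(np.asarray(p)-c["eye"])
    return np.array([c["cx"]+f*v[0]/v[2],c["cy"]+f*v[1]/v[2]])
def snap(n,name=None):
    c=viewer.get_calibration(n);im=viewer.get_image(n)
    if name: cv2.imwrite(f"pics/{name}.png",im[:,:,::-1])
    return c,im
def down(yaw):  # tool z down, tool y (closing line) at heading yaw
    y=np.array([np.cos(yaw),np.sin(yaw),0]);z=np.array([0,0,-1.]);x=np.cross(y,z)
    return R.from_matrix(np.c_[x,y,z]).as_quat()
def blob(im,roi,lo,hi):
    x0,y0,x1,y1=roi;h=cv2.cvtColor(im[y0:y1,x0:x1],cv2.COLOR_RGB2HSV)
    m=cv2.inRange(h,np.array(lo),np.array(hi));n,l,s,ce=cv2.connectedComponentsWithStats(m)
    return sorted([(int(s[i,4]),(ce[i]+[x0,y0]).round(1).tolist(),s[i,:4].tolist()) for i in range(1,n)],reverse=True)[:4]
E
python3 - <<'E'
from h import *
I={n:cv2.imread(f"pics/{n}0.png")[:,:,::-1] for n in("top","side")}
C={n:viewer.get_calibration(n) for n in I}
bt=blob(I["top"],(228,228,250,250),(100,120,30),(130,255,255)); bs=blob(I["side"],(222,128,245,160),(100,120,30),(130,255,255))
print(bt,bs); print(tri([(C["top"],bt[0][1]),(C["side"],bs[0][1])]))
print("grip",tri([(C["top"],(333,203)),(C["side"],(300,178))]))
for p in [(328,140),(376,152),(355,231),(305,217)]: print(plane(C["top"],p,.012).round(3))
a=cv2.resize(I["top"][120:250,220:390],None,fx=3,fy=3,interpolation=3)
b=cv2.resize(I["side"][110:250,190:390],None,fx=2.9,fy=2.9,interpolation=3)
h=min(a.shape[0],b.shape[0]);o=np.hstack([a[:h,:],b[:h,:]]);o=cv2.resize(o,None,fx=800/o.shape[1],fy=800/o.shape[1])
cv2.imwrite("pics/crop1.png",o[:,:,::-1]);print(o.shape)
E
```

```text
[(31, [238.0, 238.0], [7, 8, 7, 5])] [(53, [232.4, 138.8], [8, 6, 6, 11])]
(array([0.43891522, 0.23692551, 0.16273023]), [np.float64(0.0001269770770466745), np.float64(0.00012697707704670323)])
grip (array([0.52251567, 0.00140911, 0.17452555]), [np.float64(0.005372758957873213), np.float64(0.0053727589578731316)])
[0.717 0.015 0.012]
[ 0.683 -0.123  0.012]
[ 0.457 -0.063  0.012]
[0.496 0.079 0.012]
(286, 800, 3)
```

View pics/crop1.png

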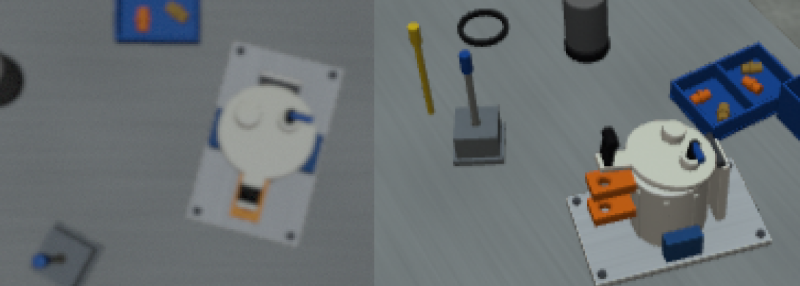

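The crop confirms it: a blue cap on a steel rod in the grey stand, while the yellow rod is all yellow and stands free. Coarse jig pose is (.588,-.023), yaw about -15.5°. Next is a closer wrist view.

```bash
python3 - <<'E'
from h import *
c=viewer.get_calibration("wrist");T=R.from_quat(manip.current_tcp_rot())
print("cam in tool",T.inv().apply(c["eye"]-manip.current_tool_pos()).round(3),"fwd",T.inv().apply(R.from_quat(c["attitude"]).apply([0,0,1])).round(3))
th=np.radians(-15.5);ex=np.array([np.cos(th),np.sin(th),0]);O=np.array([.588,-.023,0])
for yaw in (th+np.pi/2,th-np.pi/2):
  for jx,z in((-.17,.33),(-.085,.33),(-.085,.15),(.023,.254),(.023,.36),(-.085,.29),(-.085,.17)):
    q=manip.solve_ik(O+ex*jx+[0,0,z],down(yaw)); print(round(yaw,2),jx,z,None if q is None else np.round(q,2))
  q=manip.solve_ik([.439,.237,.144],down(yaw));print("rod",None if q is None else np.round(q,2))
E
```

```text
cam in tool [ 0.084  0.    -0.157] fwd [-0.309  0.     0.951]
1.3 -0.17 0.33 [-0.04 -0.04 -0.07  1.95 -0.    1.23  1.19]
1.3 -0.085 0.33 [ 0.03  0.12 -0.1   1.78  0.01  1.24  1.24]
1.3 -0.085 0.15 [ 0.09  0.32 -0.16  1.99  0.07  0.84  1.19]
1.3 0.023 0.254 [ 0.11  0.38 -0.14  1.63  0.06  1.14  1.26]
1.3 0.023 0.36 [ 0.09  0.31 -0.12  1.49  0.04  1.35  1.27]
1.3 -0.085 0.29 [ 0.04  0.15 -0.11  1.84  0.02  1.15  1.23]
1.3 -0.085 0.17 [ 0.08  0.29 -0.15  1.97  0.06  0.89  1.2 ]
rod [-0.21  0.33 -0.39  2.    0.17  0.84  0.6 ]
-1.84 -0.17 0.33 [-0.32 -0.05  0.19  1.96  0.01  1.23 -1.97]
-1.84 -0.085 0.33 [-0.28  0.12  0.25  1.79 -0.03  1.23 -1.86]
-1.84 -0.085 0.15 [-0.31  0.32  0.31  2.   -0.13  0.84 -1.77]
-1.84 0.023 0.254 [-0.21  0.38  0.28  1.64 -0.11  1.13 -1.74]
-1.84 0.023 0.36 [-0.19  0.31  0.26  1.5  -0.08  1.34 -1.77]
-1.84 -0.085 0.29 [-0.29  0.15  0.26  1.85 -0.04  1.15 -1.85]
-1.84 -0.085 0.17 [-0.31  0.29  0.3   1.98 -0.11  0.88 -1.79]
rod [-0.73  0.31  0.22  2.02 -0.09  0.82 -2.31]
```

```bash
python3 - <<'E'
from h import *
import pickle
th=np.radians(-15.5);ex=np.array([np.cos(th),np.sin(th),0]);ey=np.array([-ex[1],ex[0],0]);O=np.array([.588,-.023,0])
S=[]
for i,p in enumerate([np.array([.439,.20,.33]),np.array([.439,.28,.33]),O+ex*-.1+ey*.06+[0,0,.33],O+ex*-.1-ey*.04+[0,0,.33]]):
    manip.move_pose(p,down(th+np.pi/2));manip.sleep(.3);S.append(snap("wrist",f"w{i}"))
pickle.dump(S,open("S.pkl","wb"))
o=np.vstack([np.hstack([S[0][1],S[1][1]]),np.hstack([S[2][1],S[3][1]])])
cv2.imwrite("pics/m1.png",cv2.resize(o,(800,500),interpolation=cv2.INTER_AREA)[:,:,::-1])
print(manip.current_clock(), [blob(s[1],(0,0,640,400),(100,120,30),(130,255,255)) for s in S[:2]])
E
```

```text
4.95 [[(5772, [605.5, 219.2], [552, 170, 88, 105]), (2012, [319.5, 343.1], [284, 326, 76, 45]), (369, [241.4, 281.7], [234, 267, 17, 29]), (289, [352.1, 170.2], [344, 160, 18, 21])], [(7655, [570.5, 231.4], [501, 183, 139, 92]), (2210, [276.8, 349.1], [239, 326, 76, 45]), (292, [274.6, 190.0], [266, 179, 18, 22])]]
```

View pics/m1.png

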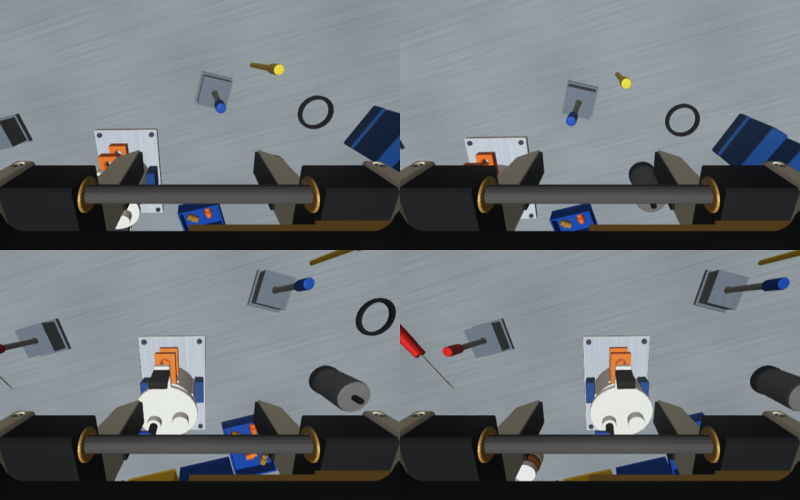

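The wrist views show the blue rod at S0 (352,170) and S1 (275,190), and the grip with the orange ears near S2 (253,205) and S3 (360,205). A zoomed crop will give the edges.

```bash
python3 - <<'E'
from h import *
import pickle
S=pickle.load(open("S.pkl","rb"))
print("cap",tri([(S[0][0],(352.1,170.2)),(S[1][0],(274.6,190.0))]))
a=cv2.resize(S[2][1][130:260,210:340],None,fx=3,fy=3,interpolation=3);b=cv2.resize(S[3][1][130:260,290:420],None,fx=3,fy=3,interpolation=3)
cv2.imwrite("pics/m2.png",np.hstack([a,b])[:,:,::-1])
for k,roi in((2,(210,130,340,220)),(3,(290,130,420,220))):
    c,im=S[k]
    print("orange",blob(im,roi,(5,150,60),(22,255,255))[:2],"black",blob(im,(roi[0],160,roi[2],230),(0,0,0),(180,255,45))[:3])
    x0,y0,x1,y1=roi;h=cv2.cvtColor(im[y0:y1,x0:x1],cv2.COLOR_RGB2HSV);m=cv2.inRange(h,(5,150,60),(22,255,255))
    ct=max(cv2.findContours(m,0,1)[0],key=cv2.contourArea);print(cv2.approxPolyDP(ct,1.5,True)[:,0]+[x0,y0])
E
```

```text
cap (array([0.43883057, 0.23563026, 0.1655756 ]), [np.float64(8.615688471903239e-05), np.float64(8.615688471894812e-05)])
orange [(1228, [270.1, 176.9], [37, 26, 39, 57])] black [(569, [255.2, 204.0], [28, 33, 33, 29])]
[[256 157]
 [256 163]
 [247 167]
 [249 182]
 [258 182]
 [259 179]
 [261 182]
 [270 182]
 [273 191]
 [274 212]
 [281 212]
 [281 200]
 [285 198]
 [283 156]]
orange [(1100, [348.9, 175.5], [45, 26, 35, 58])] black [(466, [359.1, 201.4], [55, 33, 31, 19]), (46, [359.4, 219.2], [58, 54, 27, 7])]
[[362 156]
 [336 157]
 [335 198]
 [337 200]
 [338 213]
 [342 212]
 [343 184]
 [345 182]
 [368 182]
 [369 166]
 [363 163]]
```

View pics/m2.png

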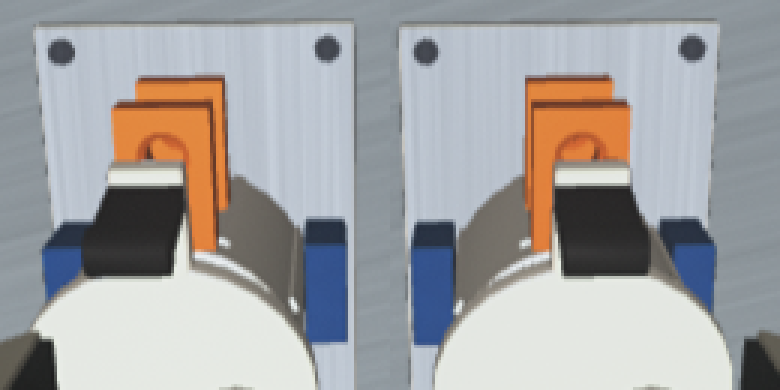

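```bash
python3 - <<'E'
from h import *
import pickle
S=pickle.load(open("S.pkl","rb"));a,b=S[2][0],S[3][0]
L=lambda x,y:(210+x/3,130+y/3); Rr=lambda x,y:(290+(x-390)/3,130+y/3)
P={}
for n,l,r in [("earL",(113,103),(530,103)),("earR",(214,105),(630,104)),("cL",(37,27),(401,27)),("cR",(354,24),(718,24)),("bL",(61,52),(426,52)),("bR",(327,48),(692,48)),("grip",(128,255),(605,255)),("tongL",(108,165),(554,165)),("tongR",(184,165),(631,167))]:
    P[n],e=tri([(a,L(*l)),(b,Rr(*r))]);print(n,P[n].round(4),np.round(e,4))
for n,z in(("c",.012),("b",.012),("ear",.12)):
    ls=[];
    for cam,f,i in((a,L,0),(b,Rr,1)):
        pts={"c":[((37,27),(401,27)),((354,24),(718,24))],"b":[((61,52),(426,52)),((327,48),(692,48))],"ear":[((113,103),(530,103)),((214,105),(630,104))]}[n]
        q=[plane(cam,f(*p[i]),z) for p in pts]; d=q[0]-q[1]; print(n,q[0].round(4),q[1].round(4),"mid",((q[0]+q[1])/2).round(4),"len",np.linalg.norm(d).round(4),"yaw",np.degrees(np.arctan2(-d[0],d[1])).round(2))
E
```

```text
earL [ 0.4841 -0.0116  0.1107] [0. 0.]
earR [0.4948 0.0245 0.1094] [0.0001 0.0001]
cL [ 0.4563 -0.061   0.0067] [0. 0.]
cR [0.4942 0.0823 0.0062] [0. 0.]
bL [ 0.4698 -0.0525  0.0125] [0. 0.]
bR [0.5008 0.0674 0.0118] [0. 0.]
grip [ 0.5174 -0.001   0.194 ] [0. 0.]
tongL [ 0.4972 -0.009   0.154 ] [0. 0.]
tongR [0.504  0.0159 0.1552] [0.0004 0.0004]
c [ 0.456  -0.0594  0.012 ] [0.4933 0.0824 0.012 ] mid [0.4746 0.0115 0.012 ] len 0.1466 yaw 165.22
c [ 0.4557 -0.0605  0.012 ] [0.4931 0.0812 0.012 ] mid [0.4744 0.0103 0.012 ] len 0.1465 yaw 165.21
b [ 0.4698 -0.0526  0.012 ] [0.5008 0.0674 0.012 ] mid [0.4853 0.0074 0.012 ] len 0.124 yaw 165.54
b [ 0.4699 -0.0525  0.012 ] [0.5008 0.0674 0.012 ] mid [0.4854 0.0074 0.012 ] len 0.1238 yaw 165.54
ear [ 0.4826 -0.0092  0.12  ] [0.4931 0.0262 0.12  ] mid [0.4878 0.0085 0.12  ] len 0.0369 yaw 163.53
ear [ 0.482  -0.0116  0.12  ] [0.492  0.0236 0.12  ] mid [0.487 0.006 0.12 ] len 0.0366 yaw 164.09
```

Jig yaw is about -14.6° and the bore is near (.507,.0024). The grip sits at jig (-.074, z .194), so the flange is at about 0.19 rad. I'll grip it and lift it along the arc.

```bash
cat >> h.py <<'E'
th=np.radians(-14.6);ex=np.array([np.cos(th),np.sin(th),0]);ey=np.array([-ex[1],ex[0],0])
B=np.array([.507,.0024,0]);O=B+.085*ex;Q=down(th+np.pi/2)
def gp(t,dz=0):
    c,s=np.cos(t),np.sin(t)
    return O+ex*(.06-.145*c+.041*s)+[0,0,.127+.145*s+.041*c-.019+dz]
E
python3 - <<'E'
from h import *
manip.move_pose(gp(.19,.09),Q);manip.servo_line(gp(.19,.002),vel=.12)
print(manip.current_tool_pos(),manip.current_force().round(1))
effector.close(f_grip=20);manip.sleep(.2)
print("gap",manip.current_finger_gap(),manip.current_gripper_force())
if .022<manip.current_finger_gap()<.030:
    for t in np.linspace(.19,1.06,10)[1:]:
        manip.servo_line(gp(t,.002),vel=.08)
        print(round(t,2),manip.current_force().round(1),round(manip.current_finger_gap(),4))
print(manip.current_clock())
snap("side","s1");snap("wrist","w5")
a=cv2.imread("pics/s1.png")[110:270,230:400];cv2.imwrite("pics/s1c.png",cv2.resize(a,None,fx=3,fy=3,interpolation=3))
E
```

```text
[ 5.17760094e-01 -3.39656271e-04  1.78602061e-01] [-0.1  0.7 -0.1]
gap 0.025635669911885137 19.99795177951455
0.29 [-3.5 -5.5  2.5] 0.0257
0.38 [-4.3 -5.9  3.9] 0.026
0.48 [-4.9 -4.3  4.5] 0.0255
0.58 [-5.2 -4.7  5.5] 0.0259
0.67 [-5.7 -4.3  5. ] 0.0259
0.77 [-4.1 -5.9  5.1] 0.0257
0.87 [-2.2 -5.8  4.5] 0.026
0.96 [-3.1 -5.   4.2] 0.0257
1.06 [-1.4 -5.8  3.9] 0.0259
10.4917
```

View pics/s1c.png

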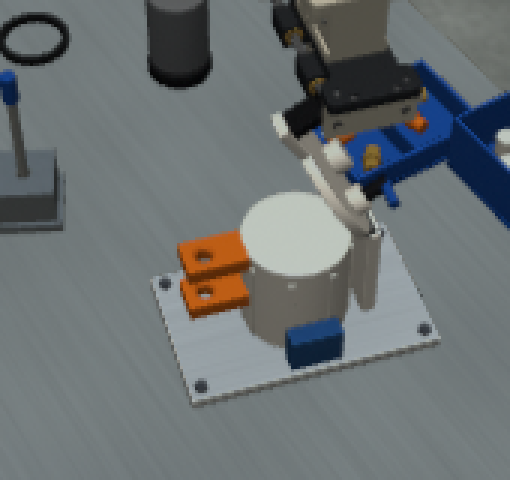

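The crop shows the flange standing at about 60° in the grip, with the bores now visible at crop (205,256) and (205,292). I'll release, retreat upward and look at the bores from two wrist positions.

```bash
python3 - <<'E'
from h import *
import pickle
effector.open_jaws();manip.sleep(.3);manip.servo_line(gp(1.06,.10),vel=.12)
S=[]
for i,p in enumerate([B-ex*.05+ey*.04+[0,0,.33],B-ex*.05-ey*.04+[0,0,.33]]):
    manip.move_pose(p,Q);manip.sleep(.3);S.append(snap("wrist",f"v{i}"))
pickle.dump(S,open("S2.pkl","wb"));o=[]
for c,im in S:
    u,v=proj(c,B+[0,0,.12]).round().astype(int);x0,y0=u-65,v-60;print(x0,y0)
    o.append(cv2.resize(im[y0:y0+130,x0:x0+130],None,fx=3,fy=3,interpolation=3))
o.append(cv2.resize(snap("side","s2")[1][110:270,230:400],(414,390),interpolation=3)[:,:300])
o=np.hstack(o);print(o.shape);o=o[:,:800] if 0 else o
cv2.imwrite("pics/m3.png",cv2.resize(o[:,:780],(780,390))[:,:,::-1]);cv2.imwrite("pics/s2c.png",o[:,780:,::-1]);print(manip.current_clock())
E
```

```text
217 151
286 152
(390, 1080, 3)
14.875
```

View pics/m3.png

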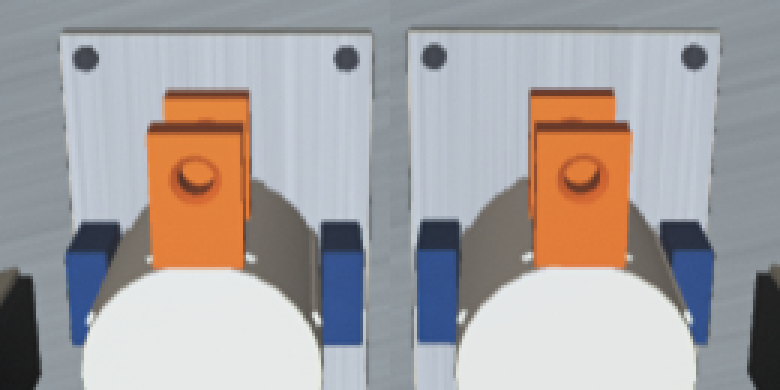

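View pics/s2c.png

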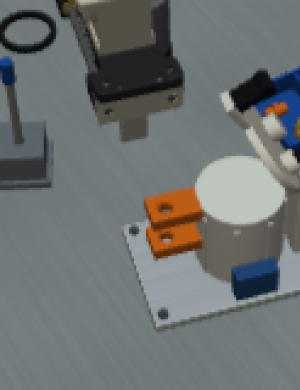

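The left image shows the bore rim centred near crop (195,177) and the right near (581.5,176). The flange stays up after release, with its grip near side (333,147).

```bash
python3 - <<'E'
from h import *
import pickle
S=pickle.load(open("S2.pkl","rb"));p=[];e=[]
for (c,im),(x0,y0),(u,v) in zip(S,[(217,151),(286,152)],[(195,177),(191.5,176)]):
    # bore rim: pixels off the ear-top colour, inside the ear
    cu,cv_=x0+u/3,y0+v/3
    w=cv2.resize(im[y0:y0+130,x0:x0+130],None,fx=3,fy=3,interpolation=3).astype(int)
    ref=np.median(w[215:240,int(u)-20:int(u)+20].reshape(-1,3),0)
    m=(np.abs(w-ref).sum(2)>22).astype(np.uint8); m[:int(v)-36]=0;m[int(v)+36:]=0;m[:,:int(u)-36]=0;m[:,int(u)+36:]=0
    ct=max(cv2.findContours(m,0,1)[0],key=cv2.contourArea);el=cv2.fitEllipse(cv2.convexHull(ct));print(el)
    px=(x0+el[0][0]/3,y0+el[0][1]/3);p.append((c,px));e.append((c,(cu,cv_)))
    print("mask",plane(c,px,.12).round(4),"eye",plane(c,(cu,cv_),.12).round(4))
    w0,b0,b1=plane(c,(x0+el[0][0]/3-el[1][0]/6,y0+el[0][1]/3),.12),0,0
print(tri(p),tri(e))
c=viewer.get_calibration("side");g=[(t,proj(c,gp(t)+[0,0,.019]).round(1)) for t in(.85,.95,1.05,1.15,1.25)];print(g)
print(blob(cv2.imread("pics/s2.png")[:,:,::-1],(318,130,348,160),(0,0,0),(180,255,50)))
E
```

```text
((194.5, 179.5), (51.70249557495117, 54.58967590332031), 109.51960754394531)
mask [0.5067 0.0018 0.12  ] eye [0.5058 0.0023 0.12  ]
((191.9065704345703, 178.32777404785156), (51.75436019897461, 53.9007453918457), 78.22069549560547)
mask [0.5065 0.0014 0.12  ] eye [0.5056 0.0014 0.12  ]
(array([0.50738643, 0.00138923, 0.11786592]), [np.float64(2.9001047091943818e-05), np.float64(2.9001047092055677e-05)]) (array([0.50711138, 0.0014704 , 0.11593573]), [np.float64(5.504153449288597e-06), np.float64(5.504153449340857e-06)])
[(0.85, array([327.3, 148.5])), (0.95, array([332.8, 145.7])), (1.05, array([338.4, 143.1])), (1.15, array([344.2, 141. ])), (1.25, array([350. , 139.3]))]
[(177, [333.9, 146.9], [7, 9, 19, 17])]
```

```bash
python3 - <<'E'
from h import *
I={n:cv2.imread(f"pics/{n}0.png")[:,:,::-1] for n in("top","side")};C={n:viewer.get_calibration(n) for n in I}
t=blob(I["top"],(190,240,225,260),(20,140,60),(34,255,255));s=blob(I["side"],(198,112,228,170),(20,140,60),(34,255,255));print(t,s)
print(tri([(C["top"],(200.5,250)),(C["side"],(209,125))]), "cap", .4388,.2356)
for y in (th+np.pi/2,th+np.pi/2-.6,th+np.pi/2-1.0,th):
    for z in(.145,.30): q=manip.solve_ik([.4388,.2358,z],down(y));print(round(y,2),z,None if q is None else q.round(2))
E
```

```text
[(34, [202.3, 249.9], [8, 8, 13, 5]), (3, [213.0, 248.0], [22, 8, 3, 1])] [(134, [211.2, 138.7], [8, 9, 12, 43])]
(array([0.40897972, 0.33240551, 0.15493794]), [np.float64(0.0012365497874416629), np.float64(0.0012365497874415818)]) cap 0.4388 0.2356
1.32 0.145 [-0.15  0.34 -0.46  2.    0.2   0.84  0.59]
1.32 0.3 [-0.12  0.15 -0.48  1.83  0.08  1.17  0.7 ]
0.72 0.145 [-0.17  0.34 -0.44  2.    0.19  0.84 -0.  ]
0.72 0.3 [-0.12  0.15 -0.47  1.83  0.08  1.17  0.1 ]
0.32 0.145 [-0.2   0.33 -0.41  2.    0.17  0.84 -0.39]
0.32 0.3 [-0.12  0.15 -0.47  1.83  0.07  1.17 -0.3 ]
-0.25 0.145 [-0.24  0.33 -0.36  2.    0.15  0.84 -0.94]
-0.25 0.3 [-0.15  0.15 -0.44  1.83  0.07  1.17 -0.87]
```

The yellow cap's top is about 0.17 m and sits 100 mm away, so it clears the gripper body (0.21 m) and the open fingers (±65 mm). I'll take the rod.

```bash
python3 - <<'E'
from h import *
import pickle
P=np.array([.4388,.2358,0])
manip.move_pose(P+[0,0,.27],Q);manip.servo_line(P+[0,0,.147],vel=.12)
print(manip.current_force().round(1),manip.current_tool_pos().round(4))
effector.close(f_grip=40);manip.sleep(.2);print("gap",manip.current_finger_gap(),manip.current_force().round(1))
if .013<manip.current_finger_gap()<.019:
    manip.servo_line(P+[0,0,.30],vel=.12);print(manip.current_force().round(1))
    T=B.copy();T[:2]=.5067,.0017
    manip.servo_line(T-ex*.045+[0,0,.30],vel=.2);manip.sleep(.3)
    S=[snap(n,f"h_{n}") for n in("wrist","side","top")];pickle.dump(S,open("S3.pkl","wb"))
    print("tip nominal",[proj(S[i][0],manip.current_tool_pos()-[0,0,.135]).round(1) for i in range(3)],"cap",[proj(S[i][0],manip.current_tool_pos()+[0,0,.019]).round(1) for i in range(3)])
print(manip.current_clock(),manip.current_finger_gap())
E
python3 - <<'E'
import cv2,numpy as np
w=cv2.imread("pics/h_wrist.png")[60:330,180:460];s=cv2.imread("pics/h_side.png")[90:250,220:380]
cv2.imwrite("pics/m4.png",np.hstack([cv2.resize(w,(400,386)),cv2.resize(s,(386,386),interpolation=3)]))
E
```

```text
[0.2 0.2 0.1] [0.4394 0.2361 0.1477]
gap 0.015458712961019458 [ 0.  -0.5  0.4]
[-1.3  0.3 -1. ]
tip nominal [array([316.6, 187.8]), array([279.7, 186.6]), array([327.2, 228.8])] cap [array([315.6, 280.7]), array([276.3, 142.8]), array([326., 229.])]
21.6083 0.015073599271631086
```

View pics/m4.png

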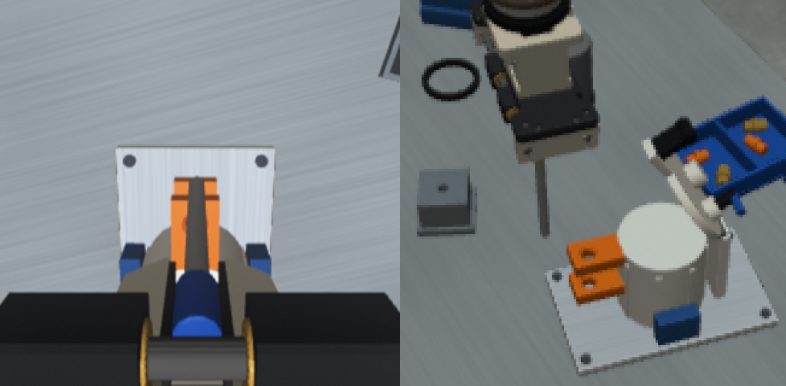

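The tip is seen at wrist (317.9,184.6) and side (280,188), close to nominal, with about +1 mm of apparent lateral bias that I'll take out. The rod hangs upright. I'll descend with force checks.

```bash
python3 - <<'E'
from h import *
T=np.array([.5067,.0017,0])-.001*ey
manip.servo_line(T+[0,0,.29],vel=.12);manip.sleep(.2);f0=manip.current_force()
print(f0.round(1));snap("wrist","d0");snap("side","d0s")
for z in [.27,.258,.252,.246,.236,.226,.216,.208,.202,.196,.186,.178,.171]:
    manip.servo_line(T+[0,0,z],vel=.05);f=manip.current_force()-f0
    print(z,f.round(1),round(manip.current_tool_pos()[2],4))
    if abs(f[2])>7 or np.hypot(*f[:2])>9: print("stop");break
print(manip.current_clock(),manip.current_finger_gap());snap("wrist","d1");snap("side","d1s");snap("top","d1t")
w=cv2.imread("pics/d1.png")[60:330,180:460];s=cv2.imread("pics/d1s.png")[90:250,220:380]
cv2.imwrite("pics/m5.png",np.hstack([cv2.resize(w,(400,386)),cv2.resize(s,(386,386),interpolation=3)]))
E
```

```text
[-0.3  0.1 -0.2]
0.27 [ 1.1 -0.3 -0.4] 0.2697
0.258 [-0.7 -0.6 -0.4] 0.2575
0.252 [ 0.5 -1.2 -0.4] 0.2516
0.246 [0.1 0.1 0.6] 0.2456
0.236 [ 0.8 -0.9  0.3] 0.2354
0.226 [ 0.6  0.4 -0.7] 0.2255
0.216 [ 0.8 -0.3 -0.8] 0.2155
0.208 [-0.2  0.5 -1.5] 0.2076
0.202 [-0.2 -0.1 -0.8] 0.2016
0.196 [ 1.2 -0.3 -1.7] 0.1956
0.186 [ 0.2 -0.7 -1.6] 0.1855
0.178 [-0.1 -0.4 -0.8] 0.1776
0.171 [-0.4 -0.  -1.6] 0.1706
26.7583 0.01499242923906358
```

View pics/m5.png

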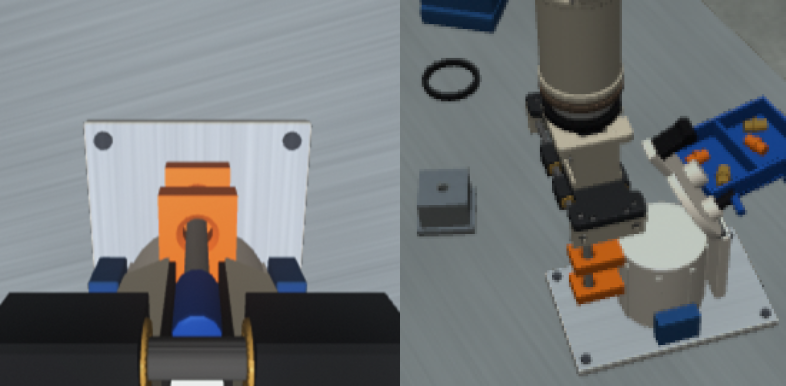

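The rod passes through both bores (wrist crop (197,235), side crop (588,245) and (588,283)) with no contact force. Its tip is at about z = 0.033 and the flange hasn't moved.

```bash
python3 -c "
from bench import manip
manip.sleep(.3);print(manip.current_gripper_force(),manip.hand_in())"
```

```text
the job is handed in; nothing more can be done
39.99982953071594 None
```

The job is handed in, with no verdict returned: the flange stands at about 60°, and the blue-capped rod is held upright through both ears at 40 N with its tip about 33 mm above the bench.

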